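# Locate a blank in the drilling fixture

### The job

Get the aluminium blank on the steel fixture plate ready for drilling: push it with the fingers until its long side lies flush against the fence and its end touches the red stop. Only push it along the plate, do not lift or tip it, and leave the pin, the jack, the file and the hammer where they are.

Things in the scene. Friction and masses are not known exactly. Their poses are not given: they have to be found in the camera images.
- fixture: fixed grey steel drilling fixture on the bench: a ground plate 200 (its x) by 400 (its y) by 12 mm thick, with a dark fence bar along the whole of its far (+x) edge. Origin at the centre of the plate's underside, on the bench; z up; the plate's working face is at z = 12 mm. The fence runs along the fixture's y; its flat working face looks to -x and lies at x = +70 mm in the fixture's frame; its top is 34 mm above the bench (22 mm above the plate)
- blank_center (a point): centre (half-way up) of the loose workpiece: a plain bright aluminium block 50 (its x) by 90 (its y) by 30 mm high, about 0.36 kg, two dark punch marks and scribed lines on its top. It lies flat on the plate, between the two stops and off the fence, its long side (y) within about 20 degrees of the fence's direction; slides with ordinary metal friction (about 1 to 4 N; a first bump may feel like more)
- stop_red: fixed red stop block on the plate, against the fence, near one end of the plate (either end): 60 (x) by 30 (y) by 26 mm high; origin at the centre of its underside, on the plate's face; its axes are parallel to the fixture's. The face that looks towards the middle of the plate is 15 mm from its origin along y
- stop_blue: fixed blue stop block of the same size and kind near the other end of the plate; not used for this job
- brass_pin: loose brass pin, 24 mm in diameter, 45 mm tall, standing on a near (-x) corner of the plate; origin at the centre of its foot; leave alone
- screw_jack: loose dark steel screw jack, 32 mm in diameter, 40 mm tall, standing on the other near corner of the plate; origin at the centre of its foot; leave alone
- file: loose flat file with wooden handle, 280 mm long and 26 mm high, lying on the bench beyond the fixture's +y end; origin under its middle; leave alone
- hammer: loose hammer 280 mm long, lying on the bench behind the fence (beyond the fixture's +x edge), about along it; leave alone
Mind the look-alikes: they are no part of the job. There is more than one size of the part that bears blank_center; the job needs the middle-sized.

How it is judged:
By the outcome, as a careful person would: the job done as asked, in the order asked, and still so for the second after the job is handed in, with the robot touching nothing.
It also fails if it takes over 58 s, if anything falls off the work surface, if the arm or the gripper's body presses on something with over 40 N, if the wrist force passes 120 N, or if a joint passes its speed limit or range.

### The arm

A 7-joint arm with a two-finger parallel gripper is mounted at the origin on the work surface. World frame = base frame: x ahead of the robot, y to its left, z up, the work surface at z = 0. Lengths are in mm, angles in rad, forces in N, time in s.
With the tool pointing down it reaches from about 400 to 875 mm from the base axis. Payload 4.4 kg.
Tool frame: the origin (TCP) lies between the finger pads; the fingertips stand 8 mm ahead of it and the grasp point (between the pads) lies 11 mm behind it; z points along the fingers, y is the direction in which the jaws open and shut (so a half turn about z gives the same grasp; the last joint's range is limited). The gripper opens to 85 mm and grips with 20 to 120 N. Pads are 22 mm wide; open, the fingers measure 114 mm over their backs; the gripper's body (76 mm by 85 mm) begins 54 mm behind the grasp point. The pads swing forward as they close: fully open they stand 13 mm farther back than shut.
Start: joints at [-1.304, 0.628, 0.038, 1.517, -0.027, 0.996, -0.02], TCP at [212.326, 614.358, 239.313] pointing down, gripper open.
Joint ranges: [-3.06, 3.06], [-0.37, 2.12], [-1.25, 1.32], [0.18, 2.47], [-1.1, 4.24], [0.23, 1.98], [-2.94, 2.94]. Speed limits (rad/s): [2.57, 2.57, 3.14, 3.14, 3.14, 3.14, 3.14].

### API

Orientations are given as a rotation vector (axis times angle).
In Python, from bench import bot, imaging gives the robot as it stands. The module is installed in compiled form; this text tells all that it offers.
- The arm moves only by the tool jog_arm, never from a script. Its argument "commands" is one flat list of numbers, 7 for each row, row after row: the shift along the tool's x, y, z in units of 60 mm (1.0 is 60 mm), then the turn, a rotation vector about the tool's x, y, z in units of 5 degrees (1.0 is 5 degrees), then the closure, from -1 (fully open) to 1 (shut). A call has 1 to 5 rows; each row shifts and turns the pose as measured when the row begins, along the tool's axes as they then stand; what a row does not reach is not made up. A row lasts 1/8 s, in which the tool goes at most 62.5 mm and 10.7 degrees, less where a joint would pass 70% of its speed; a pose out of reach is approached as far as the arm can. A call is refused whole if a number of a shift passes 1 or a number of a turn 1, either way. A call with a gripper value outside its range is refused whole. The fingers move at their own pace and stop on an object; "newtons" is the grip in N (left out, the last holds). Time passes only in rows, so rows that do not move let the fingers close. It gives the time, the measured TCP pose, the force and the opening at its end, in the units of the state.
- bot.state(): the state, without advancing time (a new reading comes with each control period).
- imaging.get_image(name): name is "scene" or "top" or "wrist"; returns a dict with "color" (420x560x3 uint8, red, green, blue), "z_map" (420x560 float32, mm along the optical axis (not along the pixel's ray), 0 where there is no reading), "vertical_fov" (degrees; the focal length in pixels is half the picture's height over the tangent of half this angle, whatever the lens; pixels are square), "cx", "cy" (the principal point, pixels), "dist" ([k1, k2, p1, p2, k3] as OpenCV has them; the pictures are not rectified), "camera_from_world" (4x4, takes a point from world to camera coordinates). Camera axes: x right, y down, z forward; pixel columns grow to the right and rows downward; lengths in mm; the calibration is good to about 2 mm. A picture is of the moment at which its call begins.
- bot.sign_off(): hands the job in, once; it reports no verdict.
The state is a dict: "time": time; "qpos": joint angles; "joint_velocities": joint speeds; "effort": joint torques, N m; "position": TCP position; "ee_rot": TCP orientation; "wrist_force": force on the tool from outside, world axes, zero at the start; "wrist_torque": the same for the moment, N m; "opening": finger opening in mm.
Only numpy, scipy, OpenCV 4.12 (cv2) and the standard library are available. Lean on these libraries where they do the work, as an engineer would, in place of code of your own. Each camera call takes 0.05 s, during which the arm holds its last target.

## Working session

There is one attempt and no reset: what is moved stays moved. The work goes in short steps, Python scripts to look and compute and a tool call to move; the robot and the scene stay as the last step left them, time stands still between calls to the robot, and variables do not carry over. Pictures are saved under pics/ and viewed, and the job is handed in when it is done.

Besides the shell and the picture viewer there is one more tool, called after ">>>" in YAML: its name, and indented under it one key for each argument. jog_arm: Moves the arm, as the interface text tells. Its arguments: {"type":"object","properties":{"commands":{"type":"array","items":{"type":"number"}},"newtons":{"type":"number"}},"required":["commands"]}

```bash
mkdir -p pics; cat > h.py <<'E'
import numpy as np, cv2
from bench import bot, imaging
def K(im):
    h=im["color"].shape[0]; f=h/2/np.tan(np.radians(im["vertical_fov"])/2)
    return np.array([[f,0,im["cx"]],[0,f,im["cy"]],[0,0,1.]])
def get(n,fn=None):
    im=imaging.get_image(n)
    if fn: cv2.imwrite(f"pics/{fn}.png",im["color"][:,:,::-1])
    np.savez(f"{fn or n}.npz",**{k:np.array(v) for k,v in im.items()})
    return im
def load(fn):
    d=np.load(fn+".npz"); return {k:(d[k] if d[k].shape else float(d[k])) for k in d}
def onplane(im,uv,z):
    uv=np.array(uv,float).reshape(-1,1,2)
    n=cv2.undistortPoints(uv,K(im),np.array(im["dist"],float))[:,0]
    T=np.linalg.inv(im["camera_from_world"]); d=np.c_[n,np.ones(len(n))]@T[:3,:3].T; o=T[:3,3]
    return o+d*((z-o[2])/d[:,2])[:,None]
def cloud(im):
    h,w=im["z_map"].shape; u,v=np.meshgrid(np.arange(w),np.arange(h))
    n=cv2.undistortPoints(np.stack([u,v],-1).reshape(-1,1,2).astype(float),K(im),np.array(im["dist"],float))[:,0]
    z=im["z_map"].reshape(-1,1); p=np.c_[n*z,z]
    T=np.linalg.inv(im["camera_from_world"]); p=p@T[:3,:3].T+T[:3,3]; p[z[:,0]==0]=np.nan
    return p.reshape(h,w,3)
E
python3 - <<'E'
from h import *
for n in("top","scene","wrist"): get(n,n+"0")
s=bot.state(); print({k:np.round(v,3) for k,v in s.items()})
E
```

```text
{'time': np.float64(0.15), 'qpos': array([-1.304,  0.629,  0.038,  1.518, -0.027,  0.996, -0.02 ]), 'joint_velocities': array([-0.001, -0.002,  0.   , -0.004,  0.   , -0.001, -0.   ]), 'effort': array([ 2.0000e-03, -5.6380e+01,  1.2280e+00, -1.9365e+01,  1.1000e-02,
        7.0000e-03, -0.0000e+00]), 'position': array([212.188, 613.904, 238.59 ]), 'ee_rot': array([-5.200e-01, -3.098e+00,  2.000e-03]), 'wrist_force': array([ 0.547, -0.243, -0.278]), 'wrist_torque': array([-0.027, -0.002, -0.024]), 'opening': np.float64(85.325)}
```

View pics/top0.png

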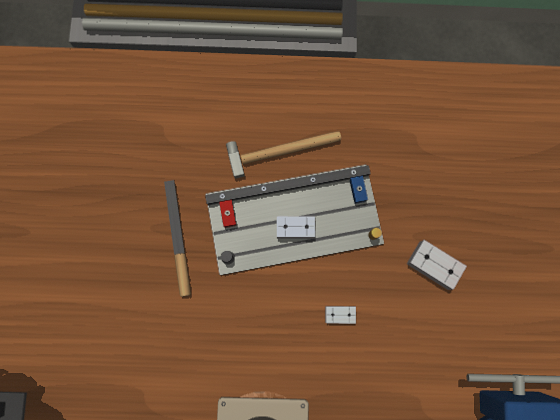

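View pics/scene0.png

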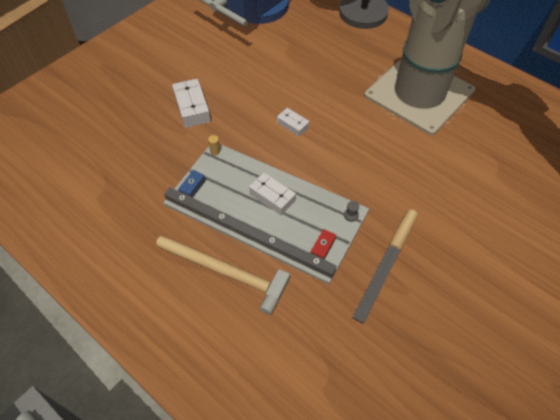

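View pics/wrist0.png

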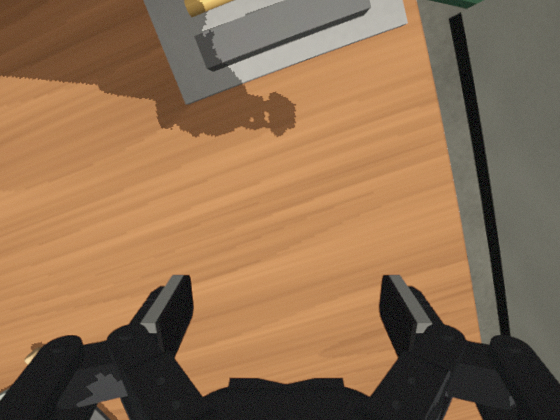

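The top view shows the fixture mid-picture: red stop at (228,213), blank at (296,228), blue stop at (359,189), jack at (227,257), pin at (376,233) and fence on the far side. The arm is off to the left. The lone blocks at (341,315) and (438,265) are the look-alikes. Next I'll measure positions.

```bash
cat > meas.py <<'E'
from h import *
def measure(im, verbose=True):
    c=im["color"]; hsv=cv2.cvtColor(c,cv2.COLOR_RGB2HSV); P=cloud(im)
    out={}
    def big(m):
        n,l,s,ce=cv2.connectedComponentsWithStats(m.astype(np.uint8)); 
        return [(s[i,4],ce[i].round(1),l==i) for i in np.argsort(-s[1:,4])+1 if s[i,4]>40]
    for nm,lo,hi,h0 in(("red",(0,150,80),(8,255,255),38),("blue",(100,120,50),(125,255,255),38)):
        for a,ce,m in big(cv2.inRange(hsv,lo,hi)>0):
            w=P[m]; 
            if np.nanmedian(w[:,0])<350 or np.nanmedian(w[:,2])>60 or np.nanmedian(w[:,2])<20: continue
            cn=cv2.findContours(m.astype(np.uint8),0,2)[0][0].reshape(-1,2)
            q=onplane(im,cn,h0)[:,:2]; r=cv2.minAreaRect(q.astype(np.float32)); out[nm]=r
            print(nm,a,ce,np.nanmedian(w[:,2]),r)
    return out
E
python3 - <<'E'
from meas import *
im=load("top0"); measure(im); P=cloud(im)
for u,v in [(296,222),(280,210),(320,187),(228,213),(359,189),(341,315),(438,265),(330,400),(250,215),(227,257),(376,233),(175,230)]: print((u,v),P[v,u].round(1),im["color"][v,u])
c=im["color"][160:285,195:395]; cv2.imwrite("pics/z0.png",cv2.resize(c,None,fx=4,fy=4,interpolation=2)[:,:,::-1])
# height map blank
m=(P[...,2]>37)&(P[...,2]<47)&(P[...,0]>400)
n,l,s,ce=cv2.connectedComponentsWithStats(m.astype(np.uint8))
for i in range(1,n):
    if s[i,4]>60: print(s[i],ce[i], np.nanmean(P[l==i],0).round(1))
E
```

```text
red 282 [227.2 212.5] 37.56154894710289 ((524.8881225585938, 100.98053741455078), (59.72762680053711, 29.18384552001953), 13.512809753417969)
blue 279 [358.3 188.4] 37.23601419326474 ((594.0802001953125, -208.5200958251953), (60.42927169799805, 29.554323196411133), 12.046233177185059)
(296, 222) [507.  -61.4  43.4] [182 187 194]
(280, 210) [540.3 -23.2  10.5] [163 163 153]
(320, 187) [ 600.2 -118.9   12.1] [ 99 100  93]
(228, 213) [524.   99.   38.2] [122 125 118]
(359, 189) [ 592.  -209.7   40. ] [83 82 76]
(341, 315) [ 295.8 -171.6   26.1] [160 163 160]
(438, 265) [ 417.2 -396.5   36.4] [175 171 167]
(330, 400) [ 102.8 -151.9    0.6] [113  72  44]
(250, 215) [525.2  48.5  13.2] [164 165 154]
(227, 257) [419.2  94.7  53. ] [85 84 82]
(376, 233) [ 485.4 -247.1   55.1] [181 150  74]
(175, 230) [482.8 225.4  14.9] [82 82 80]
[351 176  17  26 182] [359.13736264 188.55494505] [ 593.4 -210.2   38.8]
[219 199  16  27 186] [226.59139785 211.93548387] [526.3 102.3  39.1]
[277 216  39  22 819] [295.78144078 226.53113553] [496.5 -61.3  41.6]
[413 240  53  34 664] [435.72891566 260.2560241 ] [ 427.9 -390.5   39.2]
```

View pics/z0.png

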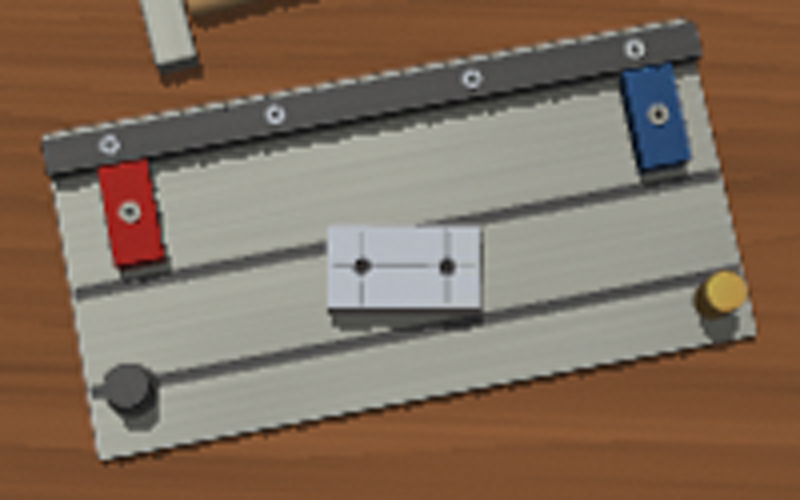

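```bash
cat >> meas.py <<'E'
def blank(im,P=None,verbose=True,thr=(37,47)):
    P=cloud(im); c=im["color"].astype(int)
    hsv=cv2.cvtColor(im["color"],cv2.COLOR_RGB2HSV)
    m=((P[...,2]>36.5)&(P[...,2]<48)&(hsv[...,1]<40)&(P[...,0]>430)&(P[...,0]<620)&(P[...,1]>-170)&(P[...,1]<90)).astype(np.uint8)
    m=cv2.morphologyEx(m,3,np.ones((3,3)))
    cn=max(cv2.findContours(m,0,1)[0],key=cv2.contourArea).reshape(-1,2)
    r=cv2.minAreaRect(onplane(im,cn,42)[:,:2].astype(np.float32))
    return r,cn
def fixture(rc,bc):
    rc,bc=np.array(rc),np.array(bc); y=(rc-bc)/np.linalg.norm(rc-bc); x=np.array([y[1],-y[0]])
    o=rc-40*x-y*np.linalg.norm(rc-bc)/2
    return o,x,y
def fx(p,F): d=np.array(p)[:2]-F[0]; return np.array([d@F[1],d@F[2]])
E
python3 - <<'E'
from meas import *
for n in("top0","scene0"):
    im=load(n); o=measure(im); F=fixture(o["red"][0],o["blue"][0]); r,cn=blank(im)
    ang=np.degrees(np.arctan2(-F[2][0],F[2][1]))
    print(n,"F",[v.round(3) for v in F],"yaw",ang,"blank",r,"fx",fx(r[0],F),"red y",fx(o["red"][0],F))
    if n=="top0":
        for nm,uv in(("jack",(227,257)),("pin",(376,233))): print(nm,fx(onplane(im,uv,54)[0],F))
        print(fx(onplane(im,(232,180),34)[0],F))
E
```

```text
red 282 [227.2 212.5] 37.56154894710289 ((524.8881225585938, 100.98053741455078), (59.72762680053711, 29.18384552001953), 13.512809753417969)
blue 279 [358.3 188.4] 37.23601419326474 ((594.0802001953125, -208.5200958251953), (60.42927169799805, 29.554323196411133), 12.046233177185059)
top0 F [array([520.448, -62.497]), array([0.976, 0.218]), array([-0.218,  0.976])] yaw 12.601849455366727 blank ((496.6382751464844, -61.771507263183594), (49.728050231933594, 88.94526672363281), 1.8514173030853271) fx [-23.07768619   5.90242089] red y [ 40.         158.57032003]
jack [-64.57488732 175.45358075]
pin [ -74.40746934 -172.79097608]
[116.66295326 134.07154438]
red 322 [323.2 243.9] 38.597696719843725 ((524.213623046875, 102.03992462158203), (59.57441711425781, 29.0712833404541), 13.4675931930542)
blue 163 [190.9 182.9] 38.25767554339427 ((592.892578125, -210.03436279296875), (52.6517448425293, 25.713869094848633), 14.973343849182129)
scene0 F [array([519.488, -62.594]), array([0.977, 0.215]), array([-0.215,  0.977])] yaw 12.411378270999927 blank ((496.9912414550781, -60.414031982421875), (54.286651611328125, 92.79901885986328), 1.9828710556030273) fx [-21.50229576   6.96459646] red y [ 40.         159.77105474]
```

>>> jog_arm:
  commands: [0,0,0,0,0,-1,-0.2,0,0,0,0,0,-1,-0.2,0,0,0,0,0,-1,-0.2,0,0,0,0,0,-1,-0.2,0,0,0,0,0,-1,-0.2]
  newtons: 40

```text
time: 0.78
position: [211.7, 612.6, 236.5]
ee_rot: [0.185, -3.134, 0.009]
wrist_force: [-0.5, 0.2, -0.7]
opening: 51.5
```

```bash
cat > go.py <<'E'
import sys,numpy as np
from scipy.spatial.transform import Rotation as R
from bench import bot
o=np.array([520.,-62.5]); a=np.radians(12.5); X=np.array([np.cos(a),np.sin(a)]); Y=np.array([-X[1],X[0]])
s=bot.state(); p=np.array(s["position"]); M=R.from_rotvec(s["ee_rot"]).as_matrix()
f=[(p[:2]-o)@X,(p[:2]-o)@Y,p[2]]
D=np.array([[X[0],Y[0],0],[X[1],Y[1],0],[0,0,1]])
print("t",round(s["time"],2),"fix xyz",np.round(f,1),"force fix",np.round(D.T@s["wrist_force"],1),"open",round(s["opening"],1),"q",np.round(s["qpos"],2))
# desired: tool y = fixture Y, z down
Md=np.c_[-D[:,0],D[:,1],-D[:,2]]
print("turn units",np.round(np.degrees(R.from_matrix(M.T@Md).as_rotvec())/5,2))
if len(sys.argv)>3:
    t=np.array(sys.argv[1:4],float); d=D@(t-f); print("shift units",np.round(M.T@d/60,2),"final-frame",np.round(Md.T@d/60,2))
E
python3 go.py -88 6 150
```

```text
t 0.78 fix xyz [-154.9  725.8  236.5] force fix [-0.5  0.3 -0.7] open 51.5 q [-1.23  0.63 -0.08  1.52  0.06  1.    0.36]
turn units [-0.06 -0.03 -1.15]
shift units [ -2.32 -11.82   1.5 ] final-frame [ -1.12 -12.     1.44]
```

>>> jog_arm:
  commands: [-0.5,-0.9,0,0,0,-0.6,-0.2,-0.5,-0.9,0,0,0,-0.55,-0.2,-0.5,-0.9,0,0,0,0,-0.2,-0.3,-0.95,0,0,0,0,-0.2,0,-0.95,0,0,0,0,-0.2]

```text
time: 1.4
position: [372.6, 359.5, 234.9]
ee_rot: [0.362, -3.117, 0.005]
wrist_force: [1.1, 0.2, 1.1]
opening: 51.1
```

```bash
python3 go.py -88 6 150
```

```text
t 1.4 fix xyz [-52.6 443.9 234.9] force fix [ 1.1 -0.   1.1] open 51.1 q [-0.74  0.45 -0.12  1.88  0.07  0.82  0.91]
turn units [-0.03 -0.04  0.15]
shift units [ 0.68 -7.29  1.44] final-frame [ 0.59 -7.3   1.42]
```

>>> jog_arm:
  commands: [0.1,-0.95,0,0,0,0.15,-0.2,0.1,-0.95,0,0,0,0,-0.2,0.1,-0.95,0,0,0,0,-0.2,0.1,-0.95,0,0,0,0,-0.2,0.1,-0.95,0,0,0,0,-0.2]

```text
time: 2.02
position: [406.7, 64.8, 235.8]
ee_rot: [0.339, -3.122, 0.006]
wrist_force: [0.7, -0.2, -0.9]
opening: 51.4
```

```bash
python3 go.py -88 6 150
```

```text
t 2.02 fix xyz [-83.  148.8 235.8] force fix [ 0.7 -0.4 -0.9] open 51.4 q [-0.17  0.3  -0.07  2.14  0.04  0.7   1.52]
turn units [-0.04 -0.02 -0.02]
shift units [ 0.08 -2.38  1.44] final-frame [ 0.08 -2.38  1.43]
```

>>> jog_arm:
  commands: [0.1,-0.9,0.2,0,0,0,-0.2,0.1,-0.9,0.3,0,0,0,-0.2,0.03,-0.58,0.4,0,0,0,-0.2,0,-0.1,0.8,0,0,0,-0.2,0,0,0.8,0,0,0,-0.2]

```text
time: 2.65
position: [430.5, -95.6, 86.3]
ee_rot: [-0.321, 3.112, -0.014]
wrist_force: [-0.6, 0.5, -0.1]
opening: 51.2
```

```bash
python3 go.py -90 6 28; python3 -c "
from h import *
get('top','top1')"
```

```text
t 2.65 fix xyz [-94.6 -13.   86.3] force fix [-0.5  0.6 -0.1] open 51.2 q [ 0.16  0.61 -0.02  2.23  0.05  0.29  1.87]
turn units [-0.12  0.14 -0.14]
shift units [-0.06  0.33  0.97] final-frame [-0.08  0.32  0.97]
```

View pics/top1.png

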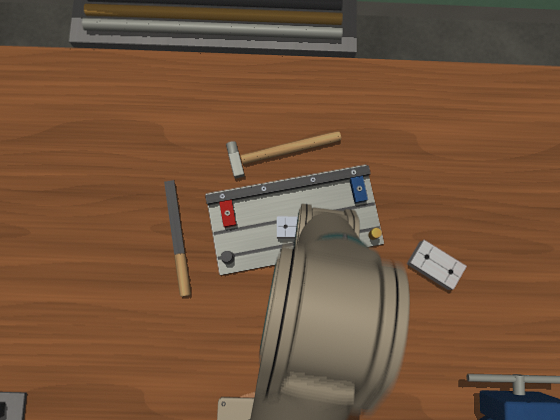

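```bash
cat > fk.py <<'E'
import numpy as np
from scipy.optimize import least_squares,fsolve
D=[(.628,1.517,.996,np.hypot(212.326,614.358),239.3),(.63,1.52,1.0,648,236.5),(.45,1.88,.82,517.7,234.9),(.30,2.14,.70,411.8,235.8),(.61,2.23,.29,441,86.3)]
def fk(p,q): 
    L1,L2,L3,h,e=p; a,b,c=q[0],q[0]+q[1],q[0]+q[1]+q[2]
    return np.array([L1*np.sin(a)+L2*np.sin(b)+L3*np.sin(c)+e*0, h+L1*np.cos(a)+L2*np.cos(b)+L3*np.cos(c)])
s=least_squares(lambda p:np.concatenate([fk(p,d[:3])-d[3:] for d in D]+[[(p[3]-350)*.001,(p[2]-300)*.001]]),[420,400,300,350,0])
P=s.x
if __name__=="__main__":
    print(P.round(1),s.fun.round(1))
    for r in(430,440,450,460,480,500):
      for z in(28,35):
        for t in(0,.05,.1,.17):
          q=fsolve(lambda q:np.r_[fk(P,q)-[r,z],(q.sum()-np.pi-t)*300],[.6,2.2,.4]); print(r,z,t,q.round(3))
E
python3 fk.py
```

```text
[562.9 381.  399.4 389.2   0. ] [ 0.8 -1.  -0.9 -0.4  0.1 -0.5  1.1  0.7 -0.7  1.1  0.   0.1]
430 28 0 [0.74  2.269 0.133]
430 28 0.05 [0.748 2.217 0.227]
430 28 0.1 [0.759 2.164 0.318]
430 28 0.17 [0.781 2.091 0.439]
430 35 0 [0.724 2.267 0.151]
430 35 0.05 [0.732 2.215 0.244]
430 35 0.1 [0.745 2.163 0.334]
430 35 0.17 [0.767 2.09  0.454]
440 28 0 [0.743 2.243 0.156]
440 28 0.05 [0.752 2.19  0.25 ]
440 28 0.1 [0.764 2.138 0.339]
440 28 0.17 [0.787 2.065 0.46 ]
440 35 0 [0.727 2.241 0.174]
440 35 0.05 [0.737 2.189 0.266]
440 35 0.1 [0.75  2.136 0.355]
440 35 0.17 [0.773 2.063 0.475]
450 28 0 [0.747 2.216 0.179]
450 28 0.05 [0.756 2.164 0.271]
450 28 0.1 [0.769 2.111 0.361]
450 28 0.17 [0.793 2.038 0.481]
450 35 0 [0.731 2.215 0.196]
450 35 0.05 [0.742 2.162 0.288]
450 35 0.1 [0.755 2.11  0.376]
450 35 0.17 [0.779 2.036 0.496]
460 28 0 [0.751 2.19  0.201]
460 28 0.05 [0.761 2.137 0.293]
460 28 0.1 [0.775 2.085 0.382]
460 28 0.17 [0.799 2.011 0.502]
460 35 0 [0.736 2.188 0.217]
460 35 0.05 [0.747 2.136 0.309]
460 35 0.1 [0.761 2.083 0.397]
460 35 0.17 [0.786 2.009 0.516]
480 28 0 [0.76  2.137 0.244]
480 28 0.05 [0.772 2.084 0.335]
480 28 0.1 [0.787 2.031 0.424]
480 28 0.17 [0.812 1.956 0.543]
480 35 0 [0.746 2.136 0.26 ]
480 35 0.05 [0.758 2.083 0.351]
480 35 0.1 [0.774 2.029 0.438]
480 35 0.17 [0.8   1.955 0.557]
500 28 0 [0.771 2.084 0.287]
500 28 0.05 [0.784 2.03  0.377]
500 28 0.1 [0.8   1.976 0.465]
500 28 0.17 [0.827 1.9   0.584]
500 35 0 [0.757 2.082 0.302]
500 35 0.05 [0.771 2.029 0.392]
500 35 0.1 [0.788 1.975 0.479]
500 35 0.17 [0.815 1.899 0.598]
```

>>> jog_arm:
  commands: [-0.34,0.22,0,-0.1,0.6,-0.14,-0.2,0,0,0.3,0,0,0,-0.2]

```text
time: 2.95
position: [442.9, -77.6, 62.3]
ee_rot: [0.335, -3.068, 0.003]
wrist_force: [-0.2, 1.0, -0.1]
opening: 51.4
```

```bash
python3 go.py -74 0 29; python3 -c "
from h import *
get('wrist','w1')
get('scene','s1')"
```

```text
t 2.95 fix xyz [-78.6   2.   62.3] force fix [-0.   1.1 -0.1] open 51.4 q [ 0.1   0.69 -0.01  2.16  0.05  0.35  1.84]
turn units [ 0.05 -0.63 -0.01]
shift units [-0.11 -0.04  0.55] final-frame [-0.08 -0.03  0.55]
```

View pics/w1.png

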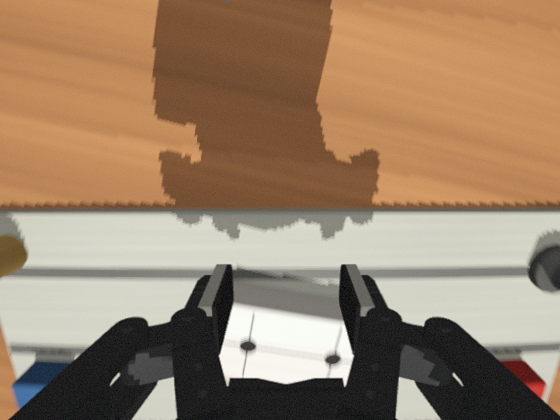

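View pics/s1.png

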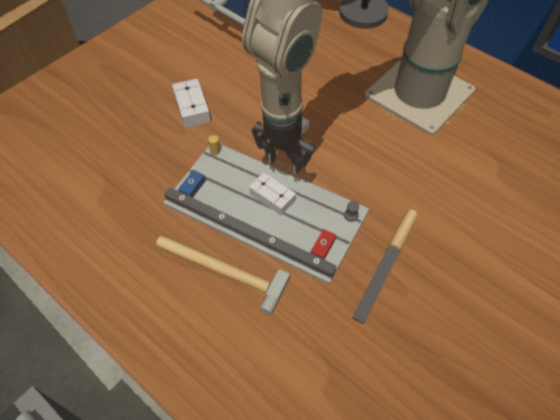

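The wrist view shows both fingers at about (215,300) and (365,300), just robot-side of the blank's near face at (290,290). Everything else is clear. Descending in two steps.

>>> jog_arm:
  commands: [-0.06,-0.03,0.25,0,0,0,-0.2,0,0,0.22,0,0,0,-0.2]

```text
time: 3.3
position: [441.9, -80.2, 33.5]
ee_rot: [0.331, -3.065, 0.003]
wrist_force: [0.4, -1.0, 0.9]
opening: 51.2
```

```bash
python3 go.py -74 0 29
```

```text
t 3.3 fix xyz [-80.1  -0.4  33.5] force fix [ 0.2 -1.1  0.9] open 51.2 q [ 0.11  0.75 -0.    2.16  0.05  0.29  1.84]
turn units [ 0.05 -0.67 -0.03]
shift units [-0.11  0.01  0.07] final-frame [-0.1   0.01  0.08]
```

>>> jog_arm:
  commands: [-0.1,0,0.03,0,0,0,-0.2,-0.1,0,0.02,0,-0.05,0,-0.2,-0.1,0,0,0,-0.1,0,-0.2,-0.1,0,0,0,-0.1,0,-0.2]

```text
time: 3.8
position: [464.2, -76.0, 28.6]
ee_rot: [0.33, -3.083, 0.0]
wrist_force: [-2.9, -2.6, 1.4]
opening: 51.3
```

```bash
python3 go.py 9 0 29
```

```text
t 3.8 fix xyz [-57.4  -1.1  28.6] force fix [-3.4 -1.9  1.4] open 51.3 q [ 0.1   0.76 -0.01  2.12  0.05  0.29  1.84]
turn units [ 0.05 -0.46 -0.06]
shift units [-1.11  0.02 -0.05] final-frame [-1.11  0.02 -0.01]
```

>>> jog_arm:
  commands: [-0.1,0,-0.01,0,-0.1,0,-0.2,-0.1,0,-0.01,0,-0.1,0,-0.2,-0.1,0,-0.01,0,-0.1,0,-0.2,-0.1,0,0,0,-0.1,0,-0.2,-0.1,0,0,0,-0.06,0,-0.2]

```text
time: 4.42
position: [494.2, -68.7, 29.7]
ee_rot: [0.335, -3.124, -0.009]
wrist_force: [-2.9, -0.5, -2.0]
opening: 51.5
```

```bash
python3 go.py 9 0 29;python3 -c "
from h import *
get('wrist','w2')
get('scene','s2')"
```

```text
t 4.42 fix xyz [-26.5  -0.5  29.7] force fix [-2.9  0.1 -2. ] open 51.5 q [ 0.1   0.77 -0.02  2.08  0.04  0.29  1.83]
turn units [ 0.06  0.01 -0.05]
shift units [-0.59  0.01  0.01] final-frame [-0.59  0.01  0.01]
```

View pics/w2.png

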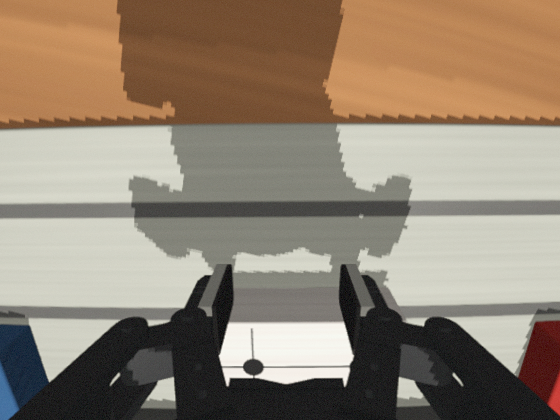

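View pics/s2.png

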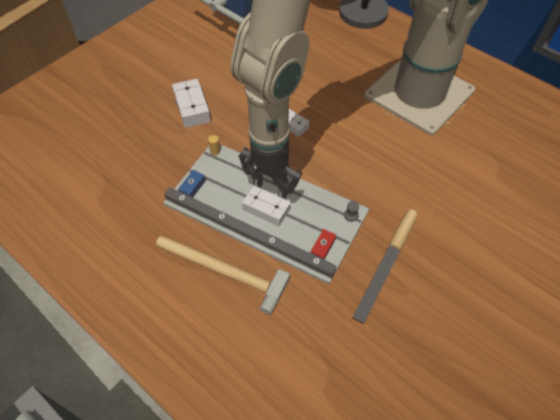

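The blank is now square to the fingers: in the wrist view its near edge is level at row 320. The push continues towards the fence.

>>> jog_arm:
  commands: [-0.1,0,0,0,0,0,-0.2,-0.1,0,0,0,0,0,-0.2,-0.1,0,0,0,0,0,-0.2,-0.1,0,0,0,0,0,-0.2,-0.07,0,0,0,0,0,-0.2]

```text
time: 5.15
position: [517.4, -63.5, 30.0]
ee_rot: [0.333, -3.112, -0.009]
wrist_force: [-5.5, -0.7, 3.8]
opening: 51.7
```

```bash
python3 go.py 9 0 29
```

```text
t 5.15 fix xyz [-2.8 -0.4 30. ] force fix [-5.5  0.5  3.8] open 51.7 q [ 0.08  0.79 -0.02  2.01  0.03  0.36  1.82]
turn units [ 0.08 -0.13 -0.06]
shift units [-0.2   0.01  0.01] final-frame [-0.2   0.01  0.02]
```

>>> jog_arm:
  commands: [-0.05,0,0,0,-0.1,0,-0.2,-0.05,0,0,0,0,0,-0.2,-0.05,0,0,0,0,0,-0.2]

```text
time: 5.52
position: [524.7, -61.9, 29.9]
ee_rot: [0.333, -3.117, -0.01]
wrist_force: [-5.8, -1.1, 4.8]
opening: 51.1
```

```bash
python3 go.py 9 0 29
```

```text
t 5.53 fix xyz [ 4.7 -0.4 29.9] force fix [-5.9  0.2  4.8] open 51.1 q [ 0.08  0.79 -0.02  2.    0.03  0.36  1.82]
turn units [ 0.08 -0.07 -0.06]
shift units [-0.07  0.01  0.01] final-frame [-0.07  0.01  0.01]
```

>>> jog_arm:
  commands: [-0.05,0,0,0,0,0,-0.2,-0.05,0,0,0,0,0,-0.2,-0.05,0,0,0,0,0,-0.2]

```text
time: 5.9
position: [529.5, -60.8, 29.8]
ee_rot: [0.331, -3.109, -0.011]
wrist_force: [-9.4, -3.1, 8.2]
opening: 51.4
```

```bash
python3 go.py 9 0 29
```

```text
t 5.9 fix xyz [ 9.6 -0.4 29.8] force fix [-9.8 -1.   8.2] open 51.4 q [ 0.08  0.79 -0.02  1.97  0.03  0.39  1.82]
turn units [ 0.1  -0.17 -0.07]
shift units [0.01 0.01 0.01] final-frame [0.01 0.01 0.01]
```

>>> jog_arm:
  commands: [-0.05,0,0,0,0,0,-0.2,-0.05,0,0,0,0,0,-0.2,-0.08,0,0,0,0,0,-0.2]

```text
time: 6.28
position: [529.3, -60.7, 29.5]
ee_rot: [0.327, -3.087, -0.011]
wrist_force: [-13.5, -2.5, 11.2]
opening: 51.1
```

```bash
python3 go.py 9 0 29
```

```text
t 6.28 fix xyz [ 9.4 -0.2 29.5] force fix [-13.7   0.5  11.2] open 51.1 q [ 0.07  0.8  -0.02  1.96  0.03  0.42  1.82]
turn units [ 0.13 -0.41 -0.08]
shift units [0.01 0.   0.01] final-frame [0.01 0.   0.01]
```

>>> jog_arm:
  commands: [0.35,0,0,0,-0.2,-0.05,-0.2,0,0,-0.6,0.1,-0.1,0,0.4,0,-0.4,-0.6,0,0,0,1,-0.3,-0.8,0,0,0,0,1,-0.7,-0.1,0,0,0,0,1]

```text
time: 6.9
position: [593.4, -130.5, 106.6]
ee_rot: [-0.338, 3.116, -0.003]
wrist_force: [0.7, 1.0, 0.4]
opening: 0.3
```

```bash
python3 go.py 44 -78 27; python3 -c "
from h import *
get('scene','s3')"
```

```text
t 6.9 fix xyz [ 56.9 -82.2 106.6] force fix [0.9 0.8 0.4] open 0.3 q [ 0.19  0.73 -0.04  1.76  0.04  0.64  1.92]
turn units [-0.03  0.09 -0.02]
shift units [0.23 0.07 1.32] final-frame [0.22 0.07 1.33]
```

View pics/s3.png

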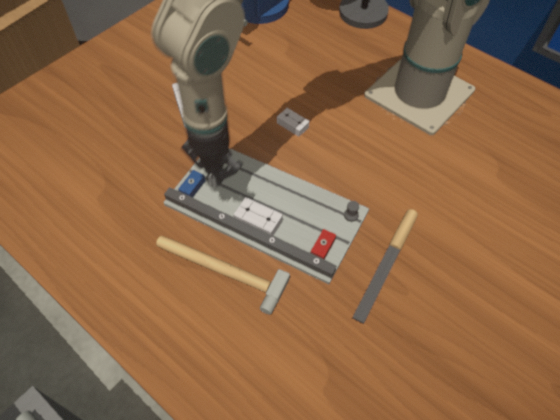

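```bash
python3 - <<'E'
from meas import *
im=load("s3"); r,cn=blank(im); F=(np.array([520,-62.5]),np.array([np.cos(np.radians(12.5)),np.sin(np.radians(12.5))]),np.array([-np.sin(np.radians(12.5)),np.cos(np.radians(12.5))]))
print(r,fx(r[0],F)); print(cloud(im)[215,258])
c=im["color"][150:280,150:380]; cv2.imwrite("pics/z3.png",cv2.resize(c,None,fx=3.4,fy=3.4,interpolation=2)[:,:,::-1])
E
```

```text
((572.7385864257812, -32.50176239013672), (76.67662048339844, 149.59239196777344), 12.41672420501709) [57.98127832 17.87244031]
[561.77508944 -41.10082549  41.8506708 ]
```

View pics/z3.png

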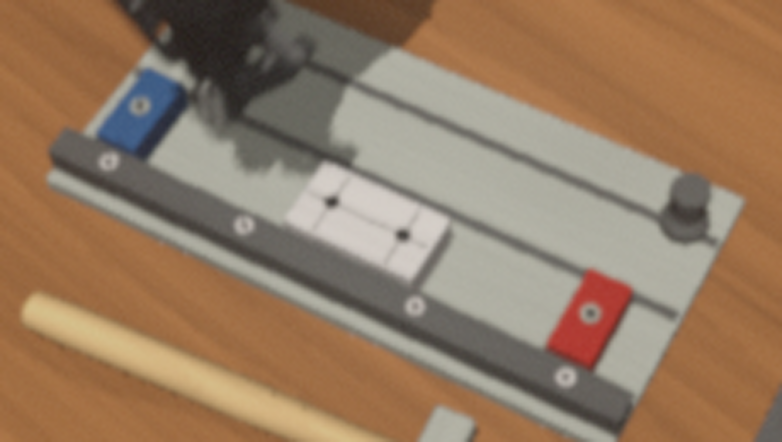

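The blank lies along the fence, punch marks in the scene view at about (248,209) and (268,219), centre near fixture (45,12). Next I'll descend behind its -y end and push it towards the red stop.

>>> jog_arm:
  commands: [0.22,0.07,0.2,0,0.1,0,1,0,0,0.6,0,0,0,1,0,0,0.4,0,0,0,1]

```text
time: 7.32
position: [600.0, -123.2, 39.7]
ee_rot: [-0.347, 3.092, -0.006]
wrist_force: [-47.3, 8.5, 178.4]
opening: 0.1
```

```bash
python3 go.py 44 -60 27
```

```text
t 7.33 fix xyz [ 65.  -76.5  39.7] force fix [-44.4  18.5 178.4] open 0.1 q [ 0.18  0.83 -0.04  1.79  0.05  0.49  1.91]
turn units [-0.08  0.34  0.06]
shift units [0.35 0.28 0.2 ] final-frame [0.35 0.28 0.21]
```

The fingertips came down on the fence, because x ended at 65 instead of 44. The wrist force read 178 N, above the 120 N limit. I'm backing off straight up.

>>> jog_arm:
  commands: [0,0,-0.5,0,0,0,1,0,0,-0.1,0,0,0,1,0,0,0,0,0,0,1]

```text
time: 7.7
position: [603.9, -121.4, 77.6]
ee_rot: [-0.349, 3.082, -0.006]
wrist_force: [-0.6, 0.3, -0.4]
opening: 0.1
```

```bash
python3 go.py 44 -70 60;python3 -c "
from h import *
get('scene','s4')"
```

```text
t 7.7 fix xyz [ 69.1 -75.6  77.6] force fix [-0.6  0.4 -0.4] open 0.1 q [ 0.18  0.77 -0.04  1.78  0.05  0.55  1.91]
turn units [-0.1   0.45  0.09]
shift units [0.43 0.1  0.28] final-frame [0.42 0.09 0.29]
```

View pics/s4.png

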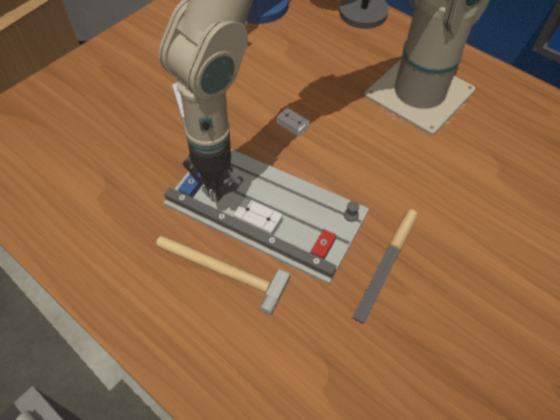

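Nothing was displaced: the blank is still at (259,216) in the scene view. I'll correct x and tilt at height, let the arm settle, then check before going down.

>>> jog_arm:
  commands: [0.42,0.05,0,-0.1,0.45,0.05,1,0,0,0,0,0,0,1,0,0,0,0,0,0,1]

```text
time: 8.12
position: [575.6, -124.1, 74.4]
ee_rot: [0.346, -3.117, -0.002]
wrist_force: [0.4, 0.1, 0.9]
opening: -0.2
```

```bash
python3 go.py 44 -70 60
```

```text
t 8.12 fix xyz [ 41.  -72.2  74.4] force fix [0.4 0.  0.9] open -0.2 q [ 0.19  0.76 -0.04  1.82  0.05  0.57  1.91]
turn units [ 0.02 -0.06  0.03]
shift units [-0.05  0.04  0.24] final-frame [-0.05  0.04  0.24]
```

>>> jog_arm:
  commands: [-0.03,0,0.25,0,0,0,1,0,0,0.2,0,0,0,1,0,0,0,0,0,0,1]

```text
time: 8.5
position: [577.2, -123.4, 44.6]
ee_rot: [0.346, -3.116, -0.003]
wrist_force: [-0.5, 0.7, 0.7]
opening: -0.1
```

```bash
python3 go.py 44 -60 28
```

```text
t 8.5 fix xyz [ 42.7 -71.9  44.6] force fix [-0.4  0.8  0.7] open -0.1 q [ 0.19  0.81 -0.03  1.82  0.05  0.52  1.91]
turn units [ 0.03 -0.07  0.03]
shift units [-0.02  0.2   0.28] final-frame [-0.02  0.2   0.28]
```

>>> jog_arm:
  commands: [0,0,0.15,0,-0.05,0,1,0,0,0.13,0,0,0,1,0,0,0,0,0,0,1]

```text
time: 8.88
position: [577.1, -123.3, 26.3]
ee_rot: [0.346, -3.121, -0.004]
wrist_force: [0.1, -0.8, -0.3]
opening: 0.3
```

```bash
python3 go.py 44 40 28
```

```text
t 8.88 fix xyz [ 42.6 -71.8  26.3] force fix [-0.1 -0.8 -0.3] open 0.3 q [ 0.19  0.84 -0.03  1.83  0.05  0.48  1.91]
turn units [ 0.03 -0.02  0.03]
shift units [-0.03  1.86 -0.02] final-frame [-0.02  1.86 -0.03]
```

>>> jog_arm:
  commands: [0,0.1,0,0,0,0,1,0,0.1,0,0,0,0,1,0,0.1,0,0,0,0,1,0,0.1,0,0,0,0,1,0,0.1,0,0,0,0,1]

```text
time: 9.5
position: [571.0, -93.3, 27.3]
ee_rot: [-0.346, 3.122, 0.001]
wrist_force: [0.2, -2.0, -1.2]
opening: 0.2
```

```bash
python3 go.py 44 40 28
```

```text
t 9.5 fix xyz [ 43.1 -41.1  27.3] force fix [-0.2 -2.  -1.2] open 0.2 q [ 0.13  0.83 -0.03  1.86  0.04  0.45  1.87]
turn units [0.01 0.   0.03]
shift units [-0.02  1.35 -0.01] final-frame [-0.01  1.35 -0.01]
```

>>> jog_arm:
  commands: [0,0.1,0,0,0,0,1,0,0.1,0,0,0,0,1,0,0.1,0,0,0,0,1,0,0.1,0,0,0,0,1,0,0.1,0,0,0,0,1]

```text
time: 10.12
position: [564.0, -62.8, 27.2]
ee_rot: [-0.345, 3.122, -0.0]
wrist_force: [0.1, -1.8, -1.6]
opening: -0.0
```

```bash
python3 go.py 44 40 28; python3 -c "
from h import *
get('scene','s5')"
```

```text
t 10.12 fix xyz [42.9 -9.8 27.2] force fix [-0.3 -1.8 -1.6] open -0.0 q [ 0.07  0.82 -0.02  1.9   0.03  0.43  1.82]
turn units [-0.    0.    0.02]
shift units [-0.02  0.83 -0.01] final-frame [-0.02  0.83 -0.01]
```

View pics/s5.png

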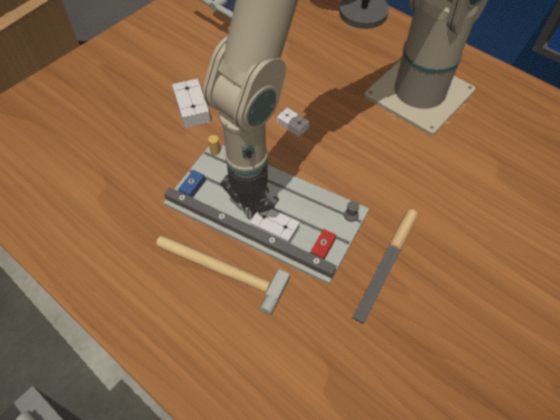

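The blank, at about (278,225), is sliding along the fence towards the red stop at (323,243).

>>> jog_arm:
  commands: [0,0.1,0,0,0,0,1,0,0.1,0,0,0,0,1,0,0.1,0,0,0,0,1,0,0.1,0,0,0,0,1,0,0.1,0,0,0,0,1]

```text
time: 10.8
position: [556.8, -30.8, 27.2]
ee_rot: [0.345, -3.122, -0.001]
wrist_force: [0.3, -2.1, -0.5]
opening: -0.0
```

```bash
python3 go.py 44 40 28
```

```text
t 10.8 fix xyz [42.8 23.  27.2] force fix [-0.2 -2.1 -0.5] open -0.0 q [ 0.01  0.81 -0.01  1.92  0.02  0.41  1.78]
turn units [0.01 0.   0.03]
shift units [-0.02  0.28 -0.01] final-frame [-0.02  0.28 -0.01]
```

>>> jog_arm:
  commands: [0,0.07,0,0,0,0,1,0,0.06,0,0,0,0,1,0,0.05,0,0,0,0,1,0,0.04,0,0,0,0,1]

```text
time: 11.3
position: [553.6, -16.7, 27.2]
ee_rot: [0.346, -3.122, -0.001]
wrist_force: [0.7, -2.4, 0.1]
opening: 0.1
```

```bash
python3 go.py 44 40 28
```

```text
t 11.3 fix xyz [42.7 37.4 27.2] force fix [ 0.2 -2.5  0.1] open 0.1 q [-0.02  0.81 -0.01  1.93  0.01  0.4   1.76]
turn units [ 0.01 -0.    0.03]
shift units [-0.02  0.04 -0.01] final-frame [-0.02  0.04 -0.01]
```

>>> jog_arm:
  commands: [0,0.04,0,0,0,0,1,0,0.04,0,0,0,0,1,0,0.04,0,0,0,0,1]

```text
time: 11.68
position: [553.8, -15.5, 27.6]
ee_rot: [-0.339, 3.12, -0.01]
wrist_force: [1.6, -6.7, -1.5]
opening: -0.0
```

```bash
python3 go.py 44 40 28
```

```text
t 11.68 fix xyz [43.2 38.5 27.6] force fix [ 0.1 -6.9 -1.5] open -0.0 q [-0.03  0.81  0.    1.94  0.01  0.39  1.75]
turn units [-0.08  0.03 -0.02]
shift units [-0.01  0.02 -0.01] final-frame [-0.01  0.02 -0.01]
```

>>> jog_arm:
  commands: [0,0.06,0,0,0,0,1,0,0.06,0,0,0,0,1]

```text
time: 11.92
position: [553.8, -15.6, 27.9]
ee_rot: [-0.33, 3.119, -0.022]
wrist_force: [2.2, -8.5, -2.1]
opening: 0.0
```

```bash
python3 go.py 44 40 28
```

```text
t 11.93 fix xyz [43.1 38.5 27.9] force fix [ 0.3 -8.8 -2.1] open 0.0 q [-0.04  0.81  0.01  1.94  0.01  0.39  1.74]
turn units [-0.17  0.04 -0.09]
shift units [-0.01  0.02 -0.  ] final-frame [-0.01  0.02 -0.  ]
```

>>> jog_arm:
  commands: [0,-0.3,0,0,0,0,1,0,0,0,0,0,0,1,0,0,-0.5,0,0,0,1,0,0,-0.4,0,0,0,1,0,0,0,0,0,0,1]

```text
time: 12.55
position: [556.5, -30.0, 83.0]
ee_rot: [-0.332, 3.12, -0.014]
wrist_force: [-0.1, -0.4, -0.8]
opening: -0.0
```

```bash
python3 go.py -20 95 80; python3 -c "
from h import *
get('scene','s6')
get('top','t6')"
python3 - <<'E'
from h import *
im=load("s6"); c=im["color"][150:280,200:400]; cv2.imwrite("pics/z6.png",cv2.resize(c,None,fx=4,fy=4,interpolation=2)[:,:,::-1])
E
```

```text
t 12.55 fix xyz [42.7 23.8 83. ] force fix [-0.1 -0.4 -0.8] open -0.0 q [-0.    0.72  0.    1.91  0.01  0.51  1.77]
turn units [-0.11  0.03 -0.07]
shift units [1.05 1.18 0.04] final-frame [1.05 1.19 0.05]
```

View pics/z6.png

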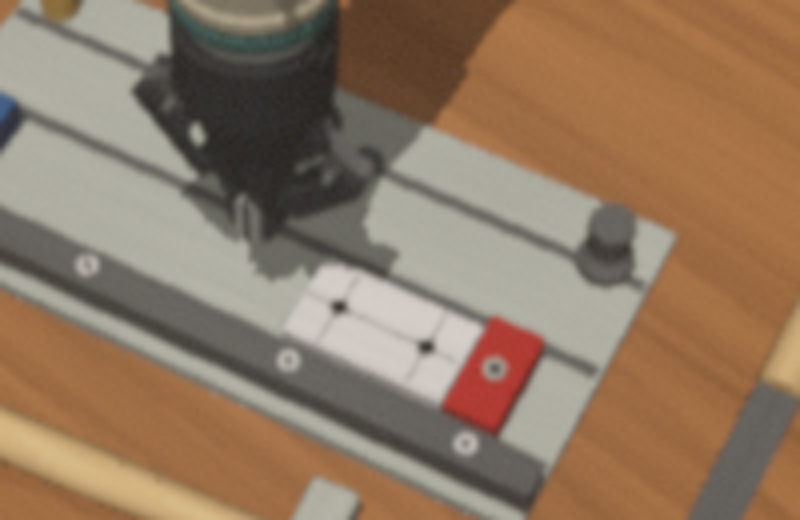

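View pics/t6.png

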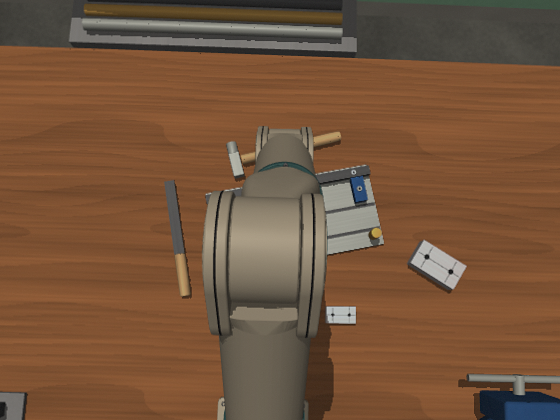

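In the enlarged scene view the blank's end meets the red stop and its long side lies along the fence. I'll give the long side one last gentle push, moving at height first.

>>> jog_arm:
  commands: [0.5,0.3,0,-0.1,0.2,-0.05,1,0.4,0.5,0,0,0.2,0,1,0.02,0.38,0,0,0,0,1,0,0,0,0,0,0,1]

```text
time: 13.15
position: [481.4, 29.1, 77.6]
ee_rot: [0.335, -3.08, 0.004]
wrist_force: [1.4, -1.1, -0.3]
opening: -0.1
```

```bash
python3 go.py -12 95 32
```

```text
t 13.15 fix xyz [-17.8  97.8  77.6] force fix [ 1.1 -1.4 -0.3] open -0.1 q [-0.13  0.68  0.01  2.07 -0.01  0.44  1.68]
turn units [ 0.02 -0.5  -0.02]
shift units [-0.13 -0.05  0.75] final-frame [-0.1  -0.05  0.76]
```

>>> jog_arm:
  commands: [-0.04,-0.05,0.3,0,0,0,1,0,0,0.3,0,0,0,1,0,0,0.1,0,0,0,1,0,0,0,0,0,0,1]

```text
time: 13.65
position: [483.2, 23.2, 32.6]
ee_rot: [0.331, -3.079, 0.007]
wrist_force: [-0.2, 0.6, 0.7]
opening: 0.2
```

```bash
python3 go.py 9 95 30
```

```text
t 13.65 fix xyz [-17.4  91.6  32.6] force fix [-0.1  0.6  0.7] open 0.2 q [-0.12  0.76  0.01  2.08 -0.01  0.34  1.68]
turn units [ 0.   -0.52 -0.04]
shift units [-0.44  0.06  0.02] final-frame [-0.44  0.06  0.04]
```

>>> jog_arm:
  commands: [-0.12,0.06,0,0,-0.25,0,1,-0.1,0,0,0,-0.25,0,1,-0.08,0,0,0,0,0,1,-0.05,0,0,0,0,0,1]

```text
time: 14.15
position: [505.5, 31.5, 33.6]
ee_rot: [-0.335, 3.119, 0.001]
wrist_force: [0.7, 0.3, -0.3]
opening: -0.0
```

```bash
python3 go.py 9 95 30
```

```text
t 14.15 fix xyz [ 6.2 94.9 33.6] force fix [ 0.8  0.2 -0.3] open -0.0 q [-0.12  0.77  0.    2.07 -0.01  0.31  1.68]
turn units [-0.    0.05 -0.05]
shift units [-0.05  0.    0.06] final-frame [-0.05  0.    0.06]
```

>>> jog_arm:
  commands: [-0.04,0,0.03,0,0,0,1,-0.04,0,0.02,0,0,0,1,-0.04,0,0,0,0,0,1,-0.05,0,0,0,0,0,1]

```text
time: 14.65
position: [508.9, 32.4, 29.8]
ee_rot: [0.334, -3.113, 0.001]
wrist_force: [-6.1, -1.5, 6.0]
opening: 0.3
```

```bash
python3 go.py 9 95 30
```

```text
t 14.65 fix xyz [ 9.7 95.  29.8] force fix [-6.3 -0.1  6. ] open 0.3 q [-0.12  0.78  0.01  2.04 -0.01  0.33  1.68]
turn units [ 0.01 -0.12 -0.05]
shift units [ 0.01 -0.   -0.  ] final-frame [ 0.01 -0.   -0.  ]
```

It stalled at x = 9.7, the same place as the first fence contact. Backing off and clearing the view.

>>> jog_arm:
  commands: [0.3,0,0,0,0,0,1,0,0,0,0,0,0,1,0,0,-0.7,0,0,0,1,0,0,-0.9,0,0,0,1,0,0,-0.9,0,0,0,1]

```text
time: 15.28
position: [496.3, 29.8, 180.6]
ee_rot: [0.335, -3.115, -0.0]
wrist_force: [0.8, -0.1, 0.6]
opening: -0.1
```

>>> jog_arm:
  commands: [0,0.9,0,0,0,0,1,0,0.9,0,0,0,0,1,0,0.9,0,0,0,0,1,0,0.9,0,0,0,0,1,0,0.9,0,0,0,0,1]

```text
time: 15.9
position: [453.3, 300.9, 189.1]
ee_rot: [-0.315, 3.105, 0.008]
wrist_force: [0.3, -0.0, 1.1]
opening: -0.2
```

>>> jog_arm:
  commands: [-0.4,0.9,0,0,0,0,1,-0.4,0.6,0,0,0,0,1,0,0,0,0,0,0,1]

```text
time: 16.27
position: [482.4, 411.9, 191.9]
ee_rot: [-0.329, 3.098, 0.021]
wrist_force: [0.4, 0.2, -0.2]
opening: -0.2
```

```bash
python3 - <<'E'
from meas import *
get("top","t7");get("scene","s7")
for n in("t7","s7"):
    im=load(n); o=measure(im); F=fixture(o["red"][0],o["blue"][0])
    P=cloud(im); hsv=cv2.cvtColor(im["color"],cv2.COLOR_RGB2HSV)
    m=((P[...,2]>38)&(P[...,2]<47)&(hsv[...,1]<30)&(hsv[...,2]>130)).astype(np.uint8)
    cs=[c for c in cv2.findContours(m,0,1)[0] if cv2.contourArea(c)>200]
    for c in cs:
        q=onplane(im,c.reshape(-1,2),42)[:,:2]; r=cv2.minAreaRect(q.astype(np.float32)); print(n,r,fx(r[0],F),"target y",fx(o["red"][0],F)[1]-60,np.degrees(np.arctan2(-F[2][0],F[2][1])))
a=load("t7")["color"][160:285,195:395]; cv2.imwrite("pics/z7.png",cv2.resize(a,None,fx=4,fy=4,interpolation=2)[:,:,::-1])
E
python3 go.py
```

```text
red 274 [226.9 212.7] 37.53880046482982 ((525.2596435546875, 101.46366882324219), (60.870391845703125, 28.866378784179688), 14.025074005126953)
blue 279 [358.3 188.3] 37.31019663891652 ((594.2854614257812, -208.47628784179688), (60.84900665283203, 29.554323196411133), 12.046233177185059)
t7 ((418.59442138671875, -395.3224792480469), (113.66706848144531, 62.59355545043945), 60.14067077636719) [-172.10658325 -302.95272889] target y 98.76660564355126 12.555277130549268
t7 ((544.5908813476562, 43.739845275878906), (49.17096710205078, 89.20276641845703), 12.486000061035156) [46.32087858 98.2208952 ] target y 98.76660564355126 12.555277130549268
red 324 [323.1 243.9] 38.62828514551052 ((524.1244506835938, 101.9552993774414), (59.39628601074219, 29.184749603271484), 13.201268196105957)
blue 169 [190.7 183. ] 38.424007242858465 ((593.2512817382812, -209.35476684570312), (54.88801193237305, 24.742483139038086), 12.380565643310547)
s7 ((543.4856567382812, 43.365116119384766), (52.2249755859375, 89.63999938964844), 12.618968963623047) [46.20015886 98.0522834 ] target y 99.4462888432355 12.5194796883901
s7 ((419.6772155761719, -392.9502258300781), (116.44467163085938, 63.33069610595703), 58.66334915161133) [-169.24515331 -301.05036654] target y 99.4462888432355 12.5194796883901
t 16.38 fix xyz [ 64.5 467.  191.6] force fix [-1.1 -0.1  0.3] open 0.4 q [-0.78  0.64  0.05  1.65 -0.03  0.83  1.06]
turn units [ 0.08  0.28 -0.11]
```

View pics/z7.png

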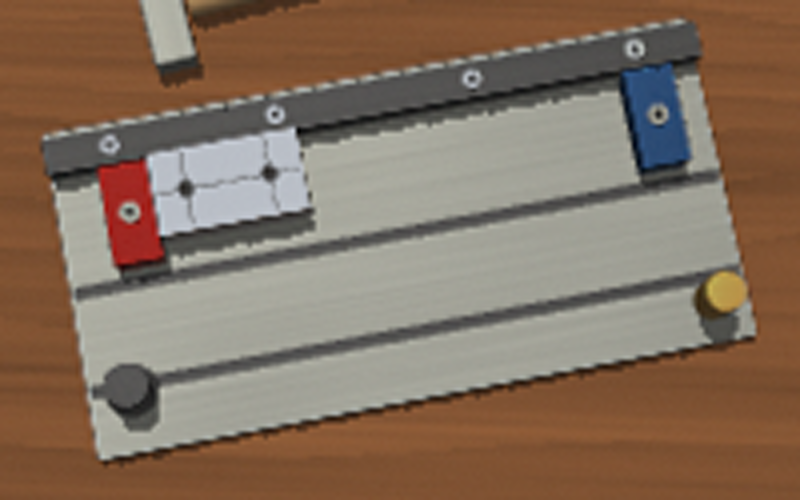

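View pics/s7.png

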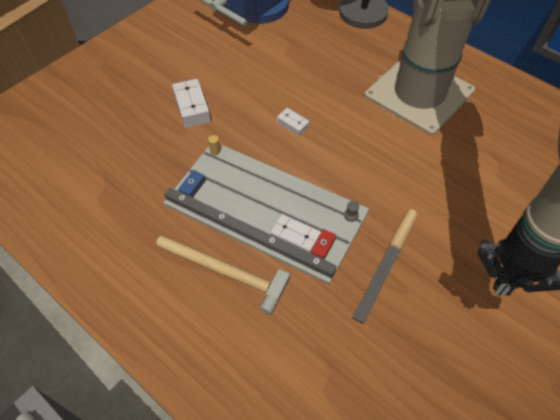

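```bash
python3 - <<'E'
from h import *
for n in("s6","s7"):
    im=load(n); P=cloud(im); g=cv2.cvtColor(im["color"],cv2.COLOR_RGB2GRAY)
    hsv=cv2.cvtColor(im["color"],cv2.COLOR_RGB2HSV)
    m=((hsv[...,1]<30)&(hsv[...,2]>150)).astype(np.uint8); m[:, :265]=0;m[:,330:]=0;m[:205]=0;m[262:]=0
    c=max(cv2.findContours(m,0,1)[0],key=cv2.contourArea).reshape(-1,2)
    roi=np.zeros_like(g); cv2.fillConvexPoly(roi,cv2.convexHull(c),1); roi=cv2.erode(roi,np.ones((5,5)))
    w=np.clip(110-g.astype(float),0,None)*roi
    k,l,s,ce=cv2.connectedComponentsWithStats((w>0).astype(np.uint8))
    for i in range(1,k):
        v,u=np.where(l==i); ww=w[v,u]; print(n,s[i,4],np.round([(u*ww).sum()/ww.sum(),(v*ww).sum()/ww.sum()],2), onplane(im,[[(u*ww).sum()/ww.sum(),(v*ww).sum()/ww.sum()]],42)[0].round(1))
E
```

```text
s6 5 [284.33 226.33] [546.8  18.1  42. ]
s6 6 [306.11 236.36] [535.9  66.9  42. ]
s7 5 [284.32 226.35] [546.9  18.2  42. ]
s7 7 [306.09 236.36] [535.9  66.8  42. ]
```

The punch marks moved less than 0.1 mm between the stop contact and now, so the last fence push left the blank seated against the stop. Handing in.

```bash
python3 -c "
from bench import bot
print(bot.sign_off())"
```

```text
the job is handed in; nothing more can be done
None
```

The blank is seated against the fence and the red stop, but I broke the 120 N wrist-force limit on the way, so by the stated rules the attempt probably counts as failed.

**What I did:** I pushed the blank square against the fence with both fingers. I then slid it along the fence to the red stop with closed fingers, and finished with one light push (6 N) on its long side.

**The fault:** At about 7.3 s, while moving behind the blank's end, I lowered the closed fingers before the sideways motion had settled. The fingertips came down on top of the fence, and the wrist force read about 178 N. I lifted off, and the pictures show that nothing was displaced.

**Last checks:**
- **Fence:** The blank's angle is 12.5° (top view) and 12.6° (scene view), against 12.5–12.6° for the fence. Its centre is at fixture x = 46.2 to 46.3 mm, against a nominal 45 mm, which is within the 2 mm calibration. The pushing fingers stalled at the same place both times (9.4 and 9.7 mm).
- **Red stop:** The fingers stalled at the stop with about 9 N. The two views put the blank 0.5 and 1.4 mm short of the nominal stop position, also within calibration. The punch marks moved less than 0.1 mm during the final fence push, so it stayed at the stop.
- **Everything else:** In the last pictures the pin, jack, file and hammer look unmoved, by eye. The arm was clear of everything at hand-in, at about 16.5 s.

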